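# Clear the old count and set the pointers

### The job

Clear the old count off the hinged counting board: lift it by its iron bar, tipping it steeply to about 50 degrees, so that all the round beads roll off into the catch box, then bring it fully back down to level. After that, stand every acacia pointer that is on the shelf upright on the board, one to each dark inlaid disc, centred on any disc you like, and turn each about its axis so that its beak points straight at the brass stud on the board's back wall. Leave the other things on the shelf where they are.

Things in the scene. Friction and masses are not known exactly. Their poses are not given: they have to be found in the camera images.
- stand: The fixed olive-wood stand, 340 mm (x) by 400 mm (y = -255 to 145 mm). Its frame: origin on the table, z up; the board is above its +y part, the catch box is its -y part; its yaw varies. Two 20 x 30 mm hinge posts at x = +-155, y = -98 mm rise to 112 mm.
- tray (a joint): Tilt of the counting board about its hinge: 0 = level (resting on its stop), 0.96 rad = fully tipped; it grows as the bar side (+y of the stand) is lifted. The hinge is stiff: the board stays where it is left; about 7 N at the bar lifts it, about 2 N pushes it down.
- hinge (a point): Middle of the hinge line, which runs along the stand's x at the height of the board's top face (95 mm above the table), at the board's open -y edge. That edge has only a 3 mm lip; the beads roll over it from a tilt of about 35 degrees. The board's usable face is 260 mm (x) by 215 mm; its side walls are 15 mm and its back wall 18 mm high over the face.
- bar (a point): Middle of the round iron bar that lifts the board: 12 mm thick, 120 mm long along the stand's x, on the +y side, 280 mm from the hinge line and 2 mm above the height of the board's face when level; it swings about the hinge line. Held by two 10 mm wide arms at 50 mm either side of the middle; 47 mm of free space between bar and back wall. Pinch it from above across its thickness; it can turn in the grip.
- stud (a point): Brass dome stud, 16 mm across, at the middle of the top of the board's back wall (221 mm from the hinge line): the mark that the beaks must point at. It moves with the board.
- spot0 (a point): Centre of one of the five dark inlaid discs (48 mm across, flush) on the board's top face. spot0, spot1, spot2: front row at x = -85, 0, 85 mm of the stand, 70 mm from the hinge line; spot3, spot4: back row at x = -42.5, 42.5 mm, 145 mm from the hinge line. It moves with the board.
- spot1 (a point): Centre of one of the five dark inlaid discs (48 mm across, flush) on the board's top face. spot0, spot1, spot2: front row at x = -85, 0, 85 mm of the stand, 70 mm from the hinge line; spot3, spot4: back row at x = -42.5, 42.5 mm, 145 mm from the hinge line. It moves with the board.
- spot2 (a point): Centre of one of the five dark inlaid discs (48 mm across, flush) on the board's top face. spot0, spot1, spot2: front row at x = -85, 0, 85 mm of the stand, 70 mm from the hinge line; spot3, spot4: back row at x = -42.5, 42.5 mm, 145 mm from the hinge line. It moves with the board.
- spot3 (a point): Centre of one of the five dark inlaid discs (48 mm across, flush) on the board's top face. spot0, spot1, spot2: front row at x = -85, 0, 85 mm of the stand, 70 mm from the hinge line; spot3, spot4: back row at x = -42.5, 42.5 mm, 145 mm from the hinge line. It moves with the board.
- spot4 (a point): Centre of one of the five dark inlaid discs (48 mm across, flush) on the board's top face. spot0, spot1, spot2: front row at x = -85, 0, 85 mm of the stand, 70 mm from the hinge line; spot3, spot4: back row at x = -42.5, 42.5 mm, 145 mm from the hinge line. It moves with the board.
- catch_floor (a point): Centre of the inner floor of the catch box below the board's open edge, axes as the stand's: inside 260 mm (x) by 140 mm (y), walls 50 mm high, far wall 85 mm. The beads belong in here.
- pointer0: One of up to five identical pointers of dark acacia, standing loose and upright (absent ones give None from the start). Round foot 44 mm across and 14 mm high; on it an upright thumb fin, 28 mm long (along its x), 14 mm thick (along its y), from z = 12 to z = 50 mm, the place to pinch; one pointed beak, 14 mm wide and 10 mm deep at the foot of one side, ending 40 mm from the axis in +x. Origin: centre of the underside; z up, x towards the beak tip.  About 50 g.
- pointer1: One of up to five identical pointers of dark acacia, standing loose and upright (absent ones give None from the start). Round foot 44 mm across and 14 mm high; on it an upright thumb fin, 28 mm long (along its x), 14 mm thick (along its y), from z = 12 to z = 50 mm, the place to pinch; one pointed beak, 14 mm wide and 10 mm deep at the foot of one side, ending 40 mm from the axis in +x. Origin: centre of the underside; z up, x towards the beak tip.  About 50 g.
- pointer2: One of up to five identical pointers of dark acacia, standing loose and upright (absent ones give None from the start). Round foot 44 mm across and 14 mm high; on it an upright thumb fin, 28 mm long (along its x), 14 mm thick (along its y), from z = 12 to z = 50 mm, the place to pinch; one pointed beak, 14 mm wide and 10 mm deep at the foot of one side, ending 40 mm from the axis in +x. Origin: centre of the underside; z up, x towards the beak tip.  About 50 g.
- pointer3: One of up to five identical pointers of dark acacia, standing loose and upright (absent ones give None from the start). Round foot 44 mm across and 14 mm high; on it an upright thumb fin, 28 mm long (along its x), 14 mm thick (along its y), from z = 12 to z = 50 mm, the place to pinch; one pointed beak, 14 mm wide and 10 mm deep at the foot of one side, ending 40 mm from the axis in +x. Origin: centre of the underside; z up, x towards the beak tip.  About 50 g.
- pointer4: One of up to five identical pointers of dark acacia, standing loose and upright (absent ones give None from the start). Round foot 44 mm across and 14 mm high; on it an upright thumb fin, 28 mm long (along its x), 14 mm thick (along its y), from z = 12 to z = 50 mm, the place to pinch; one pointed beak, 14 mm wide and 10 mm deep at the foot of one side, ending 40 mm from the axis in +x. Origin: centre of the underside; z up, x towards the beak tip.  About 50 g.
- bead0: One of up to four loose round acacia beads, 34 mm across, 18 g, of the old count, lying on the board at the start (absent ones give None from the start). Origin: its centre; axes mean nothing.
- bead1: One of up to four loose round acacia beads, 34 mm across, 18 g, of the old count, lying on the board at the start (absent ones give None from the start). Origin: its centre; axes mean nothing.
- bead2: One of up to four loose round acacia beads, 34 mm across, 18 g, of the old count, lying on the board at the start (absent ones give None from the start). Origin: its centre; axes mean nothing.
- bead3: One of up to four loose round acacia beads, 34 mm across, 18 g, of the old count, lying on the board at the start (absent ones give None from the start). Origin: its centre; axes mean nothing.
- brass_weight: A bystander: a squat brass weight, 48 mm across, 43 mm high; leave it alone. Origin: centre of its underside.
- bowl: A bystander: a small teak bowl, 70 mm across, 30 mm high; leave it alone. Origin: centre of its underside.
- olive_block: A bystander: a flat olive-wood block, 50 x 70 x 22 mm; leave it alone. Origin: centre of its underside.
- teak_knob: A bystander: a turned teak knob, 36 mm across, 36 mm high; leave it alone. Origin: centre of its underside.

How it is judged:
On the way, in this order (a step that is already met when the one before it is completed fails the run):
1. the board is tipped up past 40 degrees (value of joint tray above 0.7 rad), for 0.1 s.
2. the board is level again and every old bead lies in the catch box (value of joint tray below 0.035 rad and x of bead0 in the frame of catch_floor between -0.13 and 0.13 m and y of bead0 in the frame of catch_floor between -0.072 and 0.072 m and z of bead0 in the frame of catch_floor between 0 and 0.05 m and x of bead1 in the frame of catch_floor between -0.13 and 0.13 m and y of bead1 in the frame of catch_floor between -0.072 and 0.072 m and z of bead1 in the frame of catch_floor between 0 and 0.05 m and x of bead2 in the frame of catch_floor between -0.13 and 0.13 m and y of bead2 in the frame of catch_floor between -0.072 and 0.072 m and z of bead2 in the frame of catch_floor between 0 and 0.05 m and x of bead3 in the frame of catch_floor between -0.13 and 0.13 m and y of bead3 in the frame of catch_floor between -0.072 and 0.072 m and z of bead3 in the frame of catch_floor between 0 and 0.05 m), for 0.2 s.
At the end, for the whole second after the job is handed in: The board is level (within 2 degrees), every bead is in the catch box, and every pointer stands upright and at rest on the board with its axis within 12 mm of the centre of an inlaid disc and the line of its beak passing within 12 mm of the brass stud, beak towards the stud (all of step 2 and (horizontal distance between pointer0 and spot0 below 0.012 m or horizontal distance between pointer0 and spot1 below 0.012 m or horizontal distance between pointer0 and spot2 below 0.012 m or horizontal distance between pointer0 and spot3 below 0.012 m or horizontal distance between pointer0 and spot4 below 0.012 m) and z of pointer0 in the frame of spot1 between -0.004 and 0.006 m and angle between each of pointer0, pointer1, pointer2, pointer3, pointer4's own z axis and vertical below 0.1 rad and x of stud in the frame of pointer0 above 0.05 m and y of stud in the frame of pointer0 between -0.012 and 0.012 m and linear speed of each of pointer0, pointer1, pointer2, pointer3, pointer4 below 0.02 m/s and (horizontal distance between pointer1 and spot0 below 0.012 m or horizontal distance between pointer1 and spot1 below 0.012 m or horizontal distance between pointer1 and spot2 below 0.012 m or horizontal distance between pointer1 and spot3 below 0.012 m or horizontal distance between pointer1 and spot4 below 0.012 m) and z of pointer1 in the frame of spot1 between -0.004 and 0.006 m and x of stud in the frame of pointer1 above 0.05 m and y of stud in the frame of pointer1 between -0.012 and 0.012 m and (horizontal distance between pointer2 and spot0 below 0.012 m or horizontal distance between pointer2 and spot1 below 0.012 m or horizontal distance between pointer2 and spot2 below 0.012 m or horizontal distance between pointer2 and spot3 below 0.012 m or horizontal distance between pointer2 and spot4 below 0.012 m) and z of pointer2 in the frame of spot1 between -0.004 and 0.006 m and x of stud in the frame of pointer2 above 0.05 m and y of stud in the frame of pointer2 between -0.012 and 0.012 m and (horizontal distance between pointer3 and spot0 below 0.012 m or horizontal distance between pointer3 and spot1 below 0.012 m or horizontal distance between pointer3 and spot2 below 0.012 m or horizontal distance between pointer3 and spot3 below 0.012 m or horizontal distance between pointer3 and spot4 below 0.012 m) and z of pointer3 in the frame of spot1 between -0.004 and 0.006 m and x of stud in the frame of pointer3 above 0.05 m and y of stud in the frame of pointer3 between -0.012 and 0.012 m and (horizontal distance between pointer4 and spot0 below 0.012 m or horizontal distance between pointer4 and spot1 below 0.012 m or horizontal distance between pointer4 and spot2 below 0.012 m or horizontal distance between pointer4 and spot3 below 0.012 m or horizontal distance between pointer4 and spot4 below 0.012 m) and z of pointer4 in the frame of spot1 between -0.004 and 0.006 m and x of stud in the frame of pointer4 above 0.05 m and y of stud in the frame of pointer4 between -0.012 and 0.012 m); the robot touches nothing.
It fails at once if a bystander is moved by more than 5 cm (distance of any of brass_weight, bowl, olive_block, teak_knob from where it was at the start of the episode above 0.05 m).
Of bead0, bead1, bead2, bead3 only 2 to 4 are there at a start; the rules pass over those that are not, and their reading is None.
Of pointer0, pointer1, pointer2, pointer3, pointer4 only 4 to 5 are there at a start; the rules pass over those that are not, and their reading is None.
At some moment in a run one of pointer0, pointer1, pointer2, pointer3, pointer4 may be knocked a few centimetres aside while the robot is not near it.
It also fails if it takes over 210 s, if anything falls off the work surface, if the arm or the gripper's body presses on something with over 40 N, if the wrist force passes 120 N, or if a joint passes its speed limit or range.

### The arm

A 7-joint arm with a two-finger parallel gripper is mounted at the origin on the work surface. World frame = base frame: x ahead of the robot, y to its left, z up, the work surface at z = 0. Lengths are in m, angles in rad, forces in N, time in s.
With the tool pointing down it reaches from about 0.35 to 0.9 m from the base axis. Payload 7.2 kg.
Tool frame: the origin (TCP) lies midway between the tips of the shut fingers; the grasp point (between the pads) lies 19 mm behind it; z points along the fingers, y is the line along which they close (so a half turn about z gives the same grasp; the last joint's range is limited). The gripper opens to 85 mm and grips with 20 to 120 N. Pads are 22 mm wide; open, the fingers measure 114 mm over their backs; the gripper's body (76 mm by 85 mm) begins 54 mm behind the grasp point. The pads swing forward as they close: fully open they stand 13 mm farther back than shut.
Start: joints at [1.229, 0.411, -0.013, 1.596, 0.006, 1.134, -0.082], TCP at [0.169, -0.602, 0.231] pointing down, gripper open.
Joint ranges: [-2.95, 2.95], [-0.29, 1.99], [-1.47, 1.44], [0.14, 2.54], [-1.03, 4.17], [0.13, 1.85], [-2.86, 2.86]. Speed limits (rad/s): [2.39, 2.39, 3.01, 3.01, 3.14, 3.14, 3.14].

### API

Orientations are given as a unit quaternion [x, y, z, w].
In Python, from rig import robot gives the robot as it stands. Calls block until the motion is done:
- robot.reach(position, orientation): joint-space move of the TCP to a pose.
- robot.move_linear(position, ori=None, v=0.15, f_stop=None): straight line of the TCP; ori=None keeps the orientation; v is the mean speed in m/s. With f_stop (N) it stops when the force on the tool has changed by that much, and returns True; else False.
- robot.move_j(angles): joint-space move.
- robot.move_gripper(opening, strength=None): finger opening in m; strength is the grip in N (None keeps the last); returns when the fingers have stopped.
- robot.dwell(seconds).
- robot.ik(position, orientation): joint angles nearest the present ones, or None.
- robot.read_camera(name): name is "scene" or "side" or "wrist"; returns a dict with "color" (420x560x3 uint8, red, green, blue), "vertical_fov" (degrees; the focal length in pixels is half the picture's height over the tangent of half this angle, whatever the lens; pixels are square), "cx", "cy" (the principal point, pixels), "R" (3x3) and "t" (3): a world point X has camera coordinates R X + t; the wrist camera has in their place "hand_eye" (4x4, takes a point from camera to tool coordinates, whose origin is the TCP and whose axes are the flange's). Camera axes: x right, y down, z forward; pixel columns grow to the right and rows downward; lengths in m; the calibration is good to about 2 mm. A picture is of the moment at which its call begins: read the wrist's pose just before it. There is no depth.
A pose or a line that the arm cannot do raises robot.Unreachable and nothing moves.
- robot.finish_job(): hands the job in; it is judged then, once.
Readings, each from a call of its own:
- robot.read_time_s(): time.
- robot.read_joints(): joint angles.
- robot.read_joint_velocities(): joint speeds.
- robot.read_effort(): joint torques, N m.
- robot.read_position(): TCP position.
- robot.read_orientation(): TCP orientation.
- robot.read_contact_force(): force on the tool from outside, world axes, zero at the start.
- robot.read_torque(): the same for the moment, N m.
- robot.read_opening(): finger opening in m.
- robot.read_grip_force(): force on a finger pad.
Only numpy, scipy, OpenCV 4.12 (cv2) and the standard library are available. Lean on these libraries where they do the work, as an engineer would, in place of code of your own. Each camera call takes 0.05 s, during which the arm holds its last target. There are 200 camera calls.

## Working session

There is one attempt and no reset: what is moved stays moved. The work goes in short steps, each a Python script; the robot and the scene stay as the last script left them, time stands still between calls to the robot, and variables do not carry over. Pictures are saved under pics/ and viewed, at most 14 in all, crops included, and the job is handed in when it is done.

```bash
ls; mkdir -p pics; cat > h.py <<'E'
import numpy as np, cv2
from rig import robot
from scipy.spatial.transform import Rotation as Rn
def cam(name):
    p=np.array(robot.read_position()); q=np.array(robot.read_orientation())
    c=robot.read_camera(name); im=np.array(c["color"]); h=im.shape[0]
    f=h/2/np.tan(np.radians(c["vertical_fov"])/2)
    if "R" in c: R=np.array(c["R"]).T; o=-R@np.array(c["t"])
    else:
        H=np.array(c["hand_eye"]); Rt=Rn.from_quat(q).as_matrix()
        R=Rt@H[:3,:3]; o=p+Rt@H[:3,3]
    return dict(im=im,f=f,cx=c["cx"],cy=c["cy"],R=R,o=o,c={k:v for k,v in c.items() if k!="color"})
def ray(c,u,v):
    d=c["R"]@np.array([(u-c["cx"])/c["f"],(v-c["cy"])/c["f"],1]); return c["o"],d/np.linalg.norm(d)
def onz(c,u,v,z):
    o,d=ray(c,u,v); return o+d*(z-o[2])/d[2]
def tri(c1,p1,c2,p2):
    A=np.zeros((3,3));b=np.zeros(3);rs=[ray(c1,*p1),ray(c2,*p2)]
    for o,d in rs:
        P=np.eye(3)-np.outer(d,d);A+=P;b+=P@o
    X=np.linalg.solve(A,b); return X,[np.linalg.norm(np.cross(X-o,d)) for o,d in rs]
def proj(c,X):
    x=c["R"].T@(np.array(X)-c["o"]); return c["cx"]+c["f"]*x[0]/x[2],c["cy"]+c["f"]*x[1]/x[2]
def save(c,n): cv2.imwrite("pics/%s.png"%n,cv2.cvtColor(c["im"],cv2.COLOR_RGB2BGR))
def down(yaw): # tool z down, tool y axis at heading yaw+90deg -> tool x at heading yaw
    return (Rn.from_euler('z',yaw)*Rn.from_euler('x',np.pi)).as_quat()
E
python3 - <<'E'
from h import *
for n in ("scene","side","wrist"):
    c=cam(n); save(c,n+"0"); print(n,c["f"],c["cx"],c["cy"],c["o"],c["R"].tolist())
    print({k:v for k,v in c["c"].items() if k not in("R","t")})
print(robot.read_position(),robot.read_orientation())
E
```

```text
pics
scene 438.3708164096465 279.413366451574 207.51101491208095 [1.27518549 0.23883057 0.66950787] [[-0.2988146127685277, 0.5592128803135681, -0.7732986368068923], [0.9543085172888175, 0.1731866522264797, -0.2435192750494366], [-0.0022541131323814485, -0.810732593388219, -0.5854123170825833]]
{'vertical_fov': 51.193174623775874, 'cx': 279.413366451574, 'cy': 207.51101491208095}
side 455.4293700883666 276.2000549341059 207.3301161526559 [0.16121247 0.83089607 0.6297716 ] [[-0.9133048897148918, -0.22185382822437794, 0.3415480307732104], [-0.40704927996456325, 0.4692114617448815, -0.7836781787491357], [0.01360375327622032, -0.8547639926139963, -0.5188385633579868]]
{'vertical_fov': 49.509168436486085, 'cx': 276.2000549341059, 'cy': 207.3301161526559}
wrist 361.43762970981305 274.7957316195055 213.7538571473476 [ 0.23610351 -0.58290644  0.37163617] [[0.2697249656593613, -0.926318619642889, -0.2630252037409111], [-0.9629374016462345, -0.25948437468926333, -0.07361670872104698], [-5.8402515093525844e-05, 0.27313307048948426, -0.9619762587476531]]
{'vertical_fov': 60.314298384082754, 'cx': 274.7957316195055, 'cy': 213.7538571473476, 'hand_eye': array([[-6.80480302e-04, -9.62000332e-01, -2.73047427e-01,
         6.97348616e-02],
       [ 9.99998830e-01, -1.02869588e-03,  1.13213398e-03,
         2.70716919e-04],
       [-1.36999603e-03, -2.73046337e-01,  9.61999907e-01,
        -1.41094202e-01],
       [ 0.00000000e+00,  0.00000000e+00,  0.00000000e+00,
         1.00000000e+00]])}
[ 0.16886013 -0.60139214  0.23065503] [ 9.90643372e-01  1.36474688e-01 -1.19540950e-04 -5.95353623e-04]
```

View pics/scene0.png

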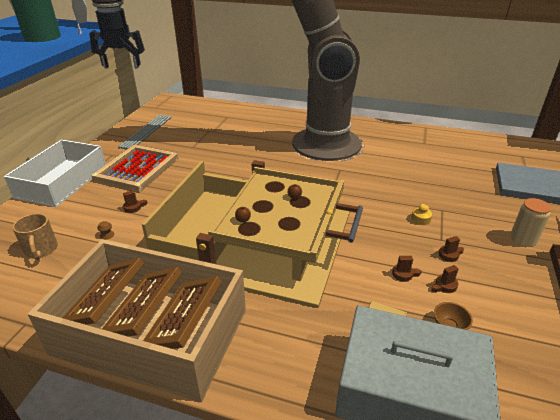

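View pics/side0.png

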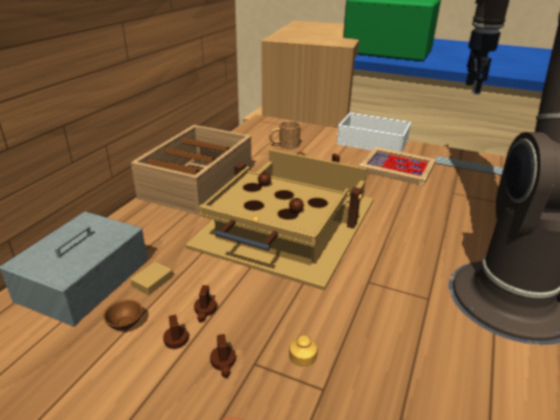

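The scene view shows the board with two beads at (295,191) and (243,214) and the bar at (357,222). There are pointers at (405,268), (447,280), (452,248) and (132,202), and the knob at (104,228). The side view agrees: bar ends at (218,232) and (273,242), three pointers at (205,303), (175,335) and (223,355).

```bash
python3 - <<'E'
from h import *
s=cam("scene"); d=cam("side")
for n,a,b in (("barA",(361,207),(275,241)),("barB",(353,239),(218,232)),("disc3",(289,224),(255,206)),("disc1",(263,206),(284,195)),("ped",(447,285),(176,338)),):
    for x,y in ((a,b),): 
        X,e=tri(s,x,d,y); print(n,X.round(3),np.round(e,4))
for n,p,z in (("p1",(405,272),.007),("p2",(447,285),.007),("p3",(452,254),.007),("p4",(130,207),.007),("knob",(104,232),.01),("weight",(422,217),.01),("bowl",(452,318),.02)):
    print(n,onz(s,*p,z).round(3))
# disc blobs
for n,c in (("scene",s),("side",d)):
    g=cv2.cvtColor(c["im"],cv2.COLOR_RGB2GRAY); m=(g<50).astype(np.uint8)
    k,l,st,ce=cv2.connectedComponentsWithStats(m)
    print(n,[(st[i].tolist(),ce[i].round(1).tolist()) for i in range(1,k) if 60<st[i,4]<900])
E
```

```text
barA [0.458 0.168 0.102] [0.0097 0.0097]
barB [0.579 0.174 0.099] [0.0027 0.0027]
disc3 [0.562 0.035 0.091] [0.0011 0.0011]
disc1 [ 0.52  -0.038  0.094] [0.0001 0.0001]
ped [0.553 0.376 0.003] [0.0021 0.0021]
p1 [0.546 0.291 0.007]
p2 [0.559 0.377 0.007]
p3 [0.456 0.387 0.007]
p4 [ 0.512 -0.407  0.007]
knob [ 0.623 -0.406  0.01 ]
weight [0.337 0.316 0.01 ]
bowl [0.659 0.383 0.02 ]
scene [([11, 0, 32, 42, 572], [24.4, 19.8]), ([93, 0, 29, 4, 75], [104.6, 1.2]), ([291, 0, 33, 32, 606], [307.4, 14.5]), ([319, 46, 34, 34, 858], [335.2, 62.9]), ([302, 128, 38, 20, 348], [316.6, 138.7]), ([293, 143, 40, 17, 65], [307.9, 153.8]), ([266, 182, 18, 9, 98], [274.4, 186.3]), ([288, 187, 22, 20, 173], [296.7, 198.4]), ([123, 193, 14, 14, 117], [129.6, 199.8]), ([253, 201, 19, 11, 97], [262.4, 206.0]), ([124, 202, 23, 11, 69], [134.2, 208.1]), ([236, 210, 24, 25, 193], [245.5, 224.3]), ([279, 218, 20, 12, 94], [288.3, 223.5]), ([326, 233, 27, 9, 83], [338.3, 236.3]), ([197, 238, 18, 25, 260], [205.5, 250.7]), ([439, 240, 20, 22, 237], [448.6, 250.2]), ([550, 245, 10, 42, 238], [555.6, 260.6]), ([3
[... 346 characters left out ...]
 25, 712], [490.6, 11.4]), ([425, 5, 13, 52, 198], [431.4, 30.7]), ([358, 53, 66, 8, 120], [390.2, 56.6]), ([536, 116, 24, 23, 320], [546.5, 125.7]), ([244, 178, 26, 13, 156], [257.0, 184.8]), ([276, 191, 17, 8, 96], [283.7, 194.3]), ([348, 193, 11, 34, 254], [353.0, 209.8]), ([309, 199, 18, 8, 110], [317.3, 202.3]), ([245, 201, 18, 9, 119], [253.4, 205.0]), ([279, 204, 23, 15, 194], [290.2, 211.8]), ([454, 284, 29, 38, 68], [464.0, 304.0]), ([199, 289, 13, 20, 161], [204.9, 300.4]), ([199, 305, 18, 16, 73], [208.2, 312.9]), ([113, 318, 27, 13, 86], [126.4, 326.0]), ([170, 326, 15, 15, 175], [176.5, 332.6]), ([166, 336, 22, 12, 88], [177.4, 343.2]), ([217, 345, 15, 17, 193], [223.8, 353.0])]
```

```bash
python3 - <<'E'
from h import *
import pickle
V=[(.5,-.38,.4),(.5,-.30,.4),(.5,-.06,.42),(.5,.08,.42),(.48,.27,.4),(.48,.38,.4)]
o=[]
for i,p in enumerate(V):
    ok=False
    for yaw in (0,np.pi):
        try: robot.reach(p,down(yaw)); ok=True; break
        except robot.Unreachable: pass
    print(i,ok,yaw,robot.read_joints().round(2) if ok else '')
    robot.dwell(.2)
    o.append(cam("wrist"))
pickle.dump(o,open("w.pkl","wb"))
m=np.vstack([np.hstack([cv2.resize(o[j]["im"],(400,300)) for j in r]) for r in((0,2),(3,5))])
cv2.imwrite("pics/w.png",m[...,::-1]); print(robot.read_time_s())
E
```

```text
0 True 0 [ 0.64  0.34 -0.1   1.31  0.03  1.49 -1.02]
1 True 0 [ 0.56  0.25 -0.14  1.43  0.03  1.46 -1.14]
2 True 0 [ 0.28  0.11 -0.28  1.56  0.03  1.48 -1.58]
3 True 0 [ 0.1   0.13 -0.4   1.55  0.05  1.48 -1.87]
4 True 0 [-0.16  0.23 -0.55  1.48  0.12  1.46 -2.28]
5 True 0 [-0.34  0.36 -0.59  1.33  0.2   1.51 -2.48]
6.6333
```

View pics/w.png

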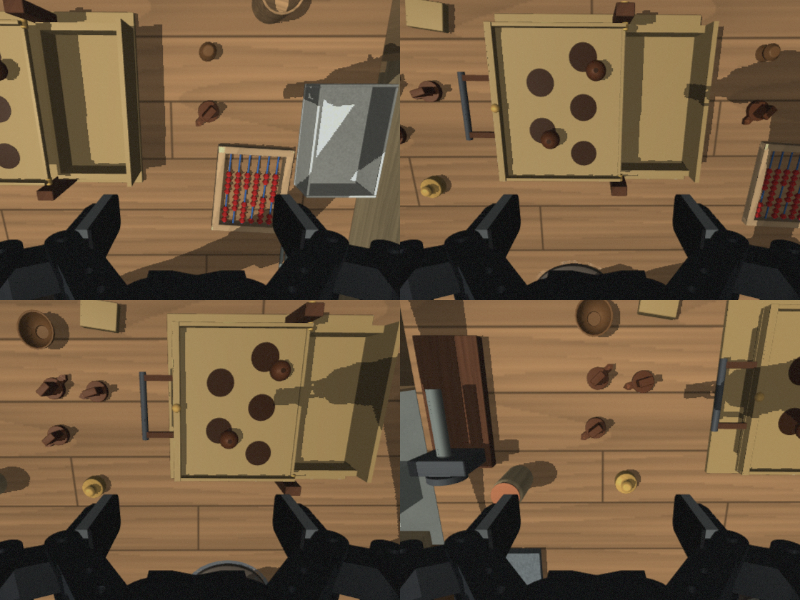

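The wrist views show an unoccupied gripper view of all five discs with two beads, the bar at the left of the board, three pointers to its left and one pointer (208,111 in the first tile) beyond the catch box. Now I'll measure the board.

```bash
python3 - <<'E'
from h import *
import pickle
o=pickle.load(open("w.pkl","rb"))
for j in (2,3):
    c=o[j]; im=c["im"].astype(int); g=im.sum(2)
    m=((g<230)).astype(np.uint8); m[270:]=0
    cs,_=cv2.findContours(m,cv2.RETR_EXTERNAL,cv2.CHAIN_APPROX_NONE)
    for k in cs:
        A=cv2.contourArea(k)
        if A>250 and A<3000:
            e=cv2.fitEllipse(cv2.convexHull(k)); print(j,A,np.round(e[0],1),np.round(e[1],1), im[int(e[0][1]),int(e[0][0])],onz(c,*e[0],.095).round(4))
    b=((im[...,2]>im[...,0]+8)&(g>60)).astype(np.uint8); b[265:]=0
    cs,_=cv2.findContours(b,cv2.RETR_EXTERNAL,cv2.CHAIN_APPROX_NONE)
    for k in cs:
        if cv2.contourArea(k)>100:
            r=cv2.minAreaRect(k); print("blue",j,r,onz(c,*r[0],.099).round(4))
c=o[5]["im"]; 
print(c[115:150,255:310:3].tolist()[::6])
E
```

```text
2 381.0 [ 53.9 257. ] [25.8 36. ] [96 78 42] [0.3766 0.2441 0.095 ]
2 874.5 [256.8 214.1] [33.4 34.7] [61 46 35] [ 0.4373 -0.038   0.095 ]
2 334.5 [ -6.  188.7] [27.3 53.1] [79 62 41] [0.4732 0.3062 0.095 ]
2 1420.5 [207.  186.6] [38.2 54.3] [60 39 31] [0.475  0.0267 0.095 ]
2 1018.5 [256.3 150.1] [36.3 37.2] [59 42 34] [ 0.5222 -0.0388  0.095 ]
2 1823.0 [ 93.8 148.5] [ 92.9 183.8] [41 40 44] [0.5249 0.168  0.095 ]
2 1091.0 [195.8 115.3] [36.7 39.4] [65 50 36] [0.5653 0.0356 0.095 ]
2 1895.5 [266.4  86.3] [44.9 66.6] [54 34 24] [ 0.599  -0.0525  0.095 ]
2 611.0 [62.4 25.4] [40.1 44.1] [47 38 26] [0.6669 0.1846 0.095 ]
3 432.5 [403.4 259.7] [22.7 39.7] [21 22 16] [ 0.3709 -0.1007  0.095 ]
3 316.5 [137.2 257.4] [26.2 37. ] [161 126  68] [0.3758 0.269  0.095 ]
3 1205.0 [ 13.  251.1] [36.3 57.9] [82 63 46] [0.3858 0.4391 0.095 ]
3 882.0 [361. 214.] [33.2 35.3] [57 40 28] [ 0.4372 -0.0376  0.095 ]
3 748.0 [ 82.9 188.7] [28.3 52.5] [28 13 11] [0.4731 0.3299 0.095 ]
3 1411.0 [313.5 186.4] [38.6 52.9] [53 34 28] [0.4751 0.0271 0.095 ]
3 586.0 [ -5.9 115.8] [ 51.2 361.2] [88 67 48] [0.5658 0.
[... 1541 characters left out ...]
8, 80], [155, 118, 81], [159, 121, 83], [156, 119, 79], [159, 120, 83], [160, 120, 83]], [[161, 124, 86], [160, 121, 82], [160, 122, 83], [164, 126, 85], [164, 124, 86], [161, 123, 83], [161, 122, 83], [160, 121, 81], [163, 123, 84], [164, 123, 85], [159, 122, 83], [162, 125, 85], [165, 127, 88], [159, 121, 79], [162, 123, 83], [164, 125, 86], [160, 123, 84], [163, 122, 83], [163, 124, 86]], [[153, 117, 80], [155, 117, 81], [157, 120, 83], [158, 120, 83], [156, 118, 81], [157, 119, 81], [155, 118, 80], [158, 122, 85], [157, 119, 80], [159, 122, 86], [159, 121, 84], [158, 120, 80], [156, 119, 79], [160, 122, 83], [160, 122, 85], [158, 119, 82], [162, 123, 86], [162, 125, 86], [162, 124, 84]]]
```

```bash
cat >> h.py <<'E'
th=-0.0105; xh=np.array([np.cos(th),np.sin(th)]); yh=np.array([-np.sin(th),np.cos(th)])
S1=np.array([.5224,-.0388]); HG=S1-.070*yh; ZB=.095
SPOT=[HG+x*xh+y*yh for x,y in((-.085,.07),(0,.07),(.085,.07),(-.0425,.145),(.0425,.145))]
STUD=HG+.221*yh; BAR=HG+.28*yh
E
python3 - <<'E'
from h import *
import pickle
o=pickle.load(open("w.pkl","rb")); pts=[]
for j in (2,3,4):
    c=o[j]; im=c["im"].astype(int); u,v=proj(c,[*BAR,.097])
    hsv=cv2.cvtColor(c["im"],cv2.COLOR_RGB2HSV)
    m=((im[...,2]>=im[...,0]-6)&(im.sum(2)>40)).astype(np.uint8)
    x0,y0=int(u)-30,int(v)-60; w=m[max(y0,0):y0+120,max(x0,0):x0+60]
    n,l,st,ce=cv2.connectedComponentsWithStats(w); i=1+np.argmax(st[1:,4]); p=ce[i]+[max(x0,0),max(y0,0)]
    pts.append((c,p)); print(j,"pred",np.round((u,v),1),"got",p.round(1),st[i],onz(c,*p,.099).round(4))
X,e=tri(*pts[0],*pts[1]); print(X,e); X,e=tri(*pts[0],*pts[2]); print(X,e); print(BAR,STUD,HG)
m2=[tri(o[2],a,o[3],b)[0].round(4).tolist() for a,b in(((256.8,214.1),(361,214)),((256.3,150.1),(361,150.1)),((195.8,115.3),(308.2,115.3)))]; print(m2)
E
```

```text
2 pred [ 90.6 148.9] got [ 90.9 147.7] [ 21  13  21  95 769] [0.5263 0.1696 0.099 ]
3 pred [201.1 148.8] got [201.1 147.6] [ 25  13  12  95 701] [0.5263 0.1707 0.099 ]
4 pred [354.9 133.7] got [354.6 132.3] [ 24  10  15 101 828] [0.5263 0.172  0.099 ]
[0.52593015 0.17142033 0.09531293] [np.float64(9.275732990243189e-06), np.float64(9.275732990638499e-06)]
[0.5260337  0.17128631 0.09558475] [np.float64(8.689173984299585e-05), np.float64(8.689173984297744e-05)]
[0.52460496 0.17118842] [0.52398547 0.11219168] [ 0.52166501 -0.10879614]
[[0.4368, -0.038, 0.0936], [0.5198, -0.0377, 0.0725], [0.5652, 0.0359, 0.0937]]
```

Bar and discs agree with the stated geometry (bar z 0.0955, discs 0.094). Tipping.

```bash
cat > tip.py <<'E'
from h import *
q=down(th)
def P(phi): 
    r=np.hypot(.28,.002); a=phi+.002/.28
    return np.array([*(HG+r*np.cos(a)*yh),.0945+r*np.sin(a)-.019])
try:
    robot.move_gripper(.045,strength=40)
    b=P(0)
    robot.reach(b+[0,0,.12],q)
    print("down",robot.move_linear(b,v=.12,f_stop=8))
    robot.move_gripper(0.0,strength=40); print("op",robot.read_opening(),robot.read_position(),robot.read_grip_force())
    for k,f in enumerate(np.linspace(0,.9,13)[1:]):
        robot.move_linear(P(f),v=.07); 
        if k%3==2: print(f,robot.read_contact_force(),robot.read_opening(),robot.read_position()-P(f))
    robot.dwell(1.)
    save(cam("scene"),"tipped")
    print(robot.read_time_s())
except robot.Unreachable as e: print("unreach",e)
E
python3 tip.py
```

```text
down False
op 0.010524917709641986 [0.52500188 0.17193252 0.07818209] 39.112427830696106
0.22499999999999998 [0.82042108 5.0607621  1.58801768] 0.01085529796001842 [0.00034461 0.00108074 0.00034447]
0.44999999999999996 [0.68205852 6.92132448 5.2371367 ] 0.010136861392625809 [0.00040686 0.0018223  0.00078528]
0.6749999999999999 [-0.77733318  9.32115279  9.07876858] 0.010534127967138419 [0.00046335 0.00293479 0.00148754]
0.9 [-2.30269442 11.08065408 16.05951943] 0.010342176029317912 [0.00055524 0.00419335 0.00259793]
16.2417
```

View pics/tipped.png

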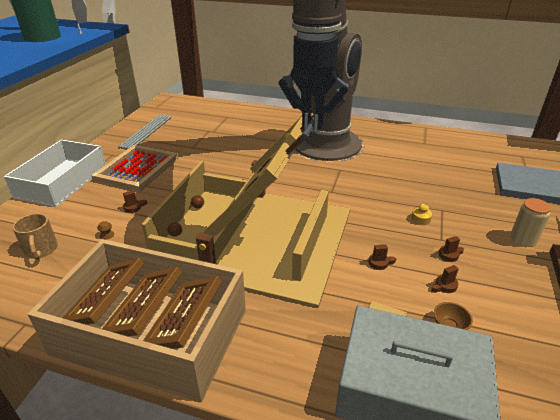

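The board is tipped and both beads lie in the catch box at (174,229) and (197,202). The pointer at (405,268) has been knocked to (380,257). Lowering now, then I'll look at the pointers close up.

```bash
cat > low.py <<'E'
from h import *
import pickle
def P(phi): 
    r=np.hypot(.28,.002); a=phi+.002/.28
    return np.array([*(HG+r*np.cos(a)*yh),.0945+r*np.sin(a)-.019])
for f in np.linspace(.9,0,13)[1:]: robot.move_linear(P(f),v=.08)
print("f0",robot.read_contact_force(),robot.read_position())
print(robot.move_linear(P(0)-[0,0,.004],v=.02,f_stop=12),robot.read_contact_force(),robot.read_position()-P(0))
robot.move_gripper(.045); robot.move_linear(P(0)+[0,0,.12],v=.2)
robot.reach((.5,-.0,.42),down(0)); robot.dwell(.3); o=[cam("wrist")]
robot.reach((.48,.30,.40),down(0)); robot.dwell(.3); o.append(cam("wrist"))
pickle.dump(o,open("w2.pkl","wb"))
m=np.hstack([cv2.resize(c["im"],(400,300)) for c in o]); cv2.imwrite("pics/w2.png",m[...,::-1]); print(robot.read_time_s())
c=o[0]
print([np.round(proj(c,[*s,ZB]),1).tolist() for s in SPOT], np.round(proj(c,[*BAR,.097]),1))
g=c["im"].astype(int).sum(2); m=(g<200).astype(np.uint8)
cs,_=cv2.findContours(m,cv2.RETR_EXTERNAL,cv2.CHAIN_APPROX_NONE)
for k in cs:
    A=cv2.contourArea(k)
    if 600<A<1500:
        e=cv2.fitEllipse(k); print(np.round(e[0],1),np.round(e[1],1),onz(c,*e[0],ZB).round(4))
E
python3 low.py
```

```text
f0 [1.32715201 5.31986262 2.87847564] [0.52499178 0.17194057 0.07720594]
True [ 0.95150049 -0.53846411  2.53141668] [ 0.00080335  0.00081036 -0.00090762]
25.475
[[303.1, 213.8], [305.3, 149.6], [307.6, 78.6], [246.7, 181.9], [246.0, 114.3]] [139.6 147.9]
[404.2 232.8] [ 10.6 145.7] [ 0.4106 -0.1759  0.095 ]
[548.7 286.4] [ 22.4 116.3] [ 0.3302 -0.3892  0.095 ]
[303.  213.9] [32.2 33.9] [ 0.4372 -0.0378  0.095 ]
[ 34.8 187.1] [24.6 45.2] [0.4737 0.3144 0.095 ]
[246.9 182.1] [33.9 34.7] [0.4804 0.0365 0.095 ]
[305.2 150. ] [35.2 36.3] [ 0.5219 -0.0388  0.095 ]
[ 25.1 121.2] [27.4 43.5] [0.5573 0.3113 0.095 ]
[160.5 147.4] [44.4 99.2] [0.5251 0.1453 0.095 ]
[246.  114.8] [36.4 37.8] [0.5651 0.0357 0.095 ]
[307.5  79.2] [37.4 40.1] [ 0.6067 -0.0396  0.095 ]
[282.1 140.2] [224.7 239.4] [ 0.5342 -0.0093  0.095 ]
[22.7 38.9] [35.6 46.6] [0.6511 0.2965 0.095 ]
[367.9  18.4] [26.4 55.3] [ 0.6731 -0.1079  0.095 ]
```

View pics/w2.png

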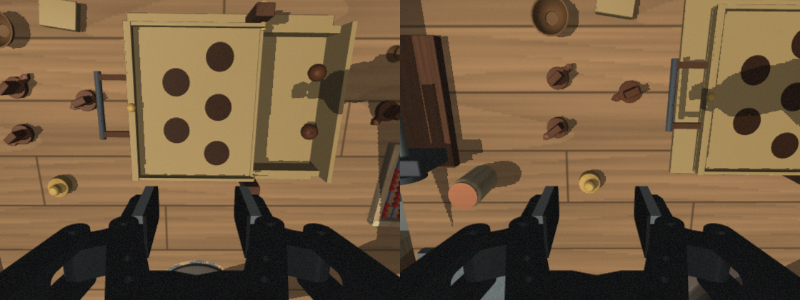

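Board level, discs match predictions within 0.5 px, beads in box at (318,73) and (309,131). Three pointers at the right tile: (559,76), (628,92), (557,127). Now a close look from overhead at each.

```bash
cat >> h.py <<'E'
def pmask(im):
    b=cv2.GaussianBlur(im,(3,3),0).astype(float)
    m=((b[...,0]>1.38*b[...,1])&(b[...,0]<135)).astype(np.uint8)
    return cv2.morphologyEx(cv2.morphologyEx(m,cv2.MORPH_CLOSE,np.ones((5,5))),cv2.MORPH_OPEN,np.ones((3,3)))
def find(c,xy,z0=0.):
    "pointer seen from overhead near xy, on a surface at z0: foot centre (pixel, xy), beak yaw"
    m=pmask(c["im"]); u,v=proj(c,[*xy,z0+.014])
    k,l,st,ce=cv2.connectedComponentsWithStats(m)
    i=1+min(range(k-1),key=lambda i:np.hypot(*(ce[i+1]-[u,v])) if st[i+1,4]>300 else 1e9)
    w=(l==i).astype(np.uint8)
    w=cv2.drawContours(w*0,cv2.findContours(w,cv2.RETR_EXTERNAL,cv2.CHAIN_APPROX_NONE)[0],-1,1,-1)
    d=cv2.distanceTransform(w,cv2.DIST_L2,5); r=d.max()
    vy,vx=np.nonzero(d>r-.6); p=np.array([vx.mean(),vy.mean()])
    ys,xs=np.nonzero(w); q=np.stack([xs,ys],1)-p; n=np.linalg.norm(q,axis=1)
    t=p+q[n>n.max()-2].mean(0)
    X=onz(c,*p,z0+.014); T=onz(c,*t,z0+.005); R=r*np.linalg.norm(X-c["o"])/c["f"]
    dd=(T-X)[:2]
    return dict(p=p,xy=X[:2],yaw=np.arctan2(dd[1],dd[0]),R=R,L=np.hypot(*dd))
def look(xy,z=.2,dx=0,dy=0,yaw=0,z0=0.):
    t=np.array([xy[0]+dx,xy[1]+dy])-.07*np.array([np.cos(yaw),np.sin(yaw)])
    robot.reach((*t,z),down(yaw)); robot.dwell(.15); return cam("wrist")
E
python3 - <<'E'
from h import *
import pickle
c=pickle.load(open("w2.pkl","rb"))[1]
G=[onz(c,*(np.array(p)*1.4),.02)[:2] for p in((159,78),(228,93),(157,128))]
tiles=[]
for g in G:
    try:
        a=look(g,.22,.0,-.02); A=find(a,g); b=look(A["xy"],.22,0,.02); B=find(b,A["xy"])
    except robot.Unreachable as e: print("unreach",g); continue
    X,e=tri(a,A["p"],b,B["p"])
    print(g.round(3),A["xy"].round(4),B["xy"].round(4),"yaw",round(A["yaw"],3),round(B["yaw"],3),"R,L",np.round([A["R"],A["L"],B["R"],B["L"]],4),"tri",X.round(4))
    u,v=map(int,B["p"]); im=b["im"].copy(); cv2.circle(im,(u,v),1,(0,255,0),-1); T=proj(b,[*(B["xy"]+.04*np.array([np.cos(B["yaw"]),np.sin(B["yaw"])])),.005]); cv2.circle(im,tuple(int(round(x)) for x in T),2,(255,0,0),-1)
    pd=cv2.copyMakeBorder(im,60,60,60,60,0); tiles.append(cv2.resize(pd[v:v+120,u:u+120],(260,260)))
cv2.imwrite("pics/p.png",np.hstack(tiles)[...,::-1]); print(robot.read_time_s())
E
```

```text
[0.553 0.371] [0.5537 0.3749] [0.5537 0.3752] yaw -0.814 -0.838 R,L [0.0221 0.0382 0.0221 0.0389] tri [0.5537 0.375  0.0114]
[0.525 0.236] [0.5267 0.2312] [0.5269 0.2318] yaw 1.982 1.994 R,L [0.0223 0.0386 0.0223 0.0382] tri [0.5268 0.2315 0.0074]
[0.455 0.379] [0.4537 0.3799] [0.4543 0.3802] yaw 2.23 2.237 R,L [0.0221 0.0386 0.0221 0.0383] tri [0.454  0.3801 0.0125]
29.65
```

View pics/p.png

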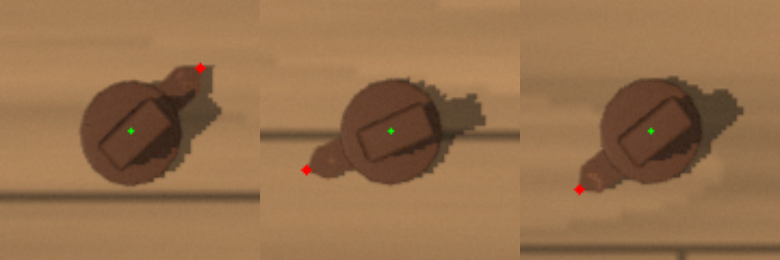

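All three poses are clean (foot radius 22 mm, triangulated height about 10 mm, beak tips marked correctly). I'll place the one near the bar first, gripping it a bit high and off-centre so the gripper body clears the bar.

```bash
cat >> h.py <<'E'
def pickplace(xy,yaw,spot,dz=.021,sh=0.,zu=.26):
    s=SPOT[spot]; ty=np.arctan2(*(STUD-s)[::-1]); e=lambda a:np.array([np.cos(a),np.sin(a)])
    best=None
    for k in (0,np.pi):
        g=xy+sh*e(yaw); p=s+sh*e(ty)
        js=[robot.ik((*g,dz),down(yaw+k)),robot.ik((*g,zu),down(yaw+k)),robot.ik((*p,zu),down(ty+k)),robot.ik((*p,ZB+dz),down(ty+k))]
        if any(j is None for j in js): print("k",k,[j is not None for j in js]); continue
        c=max(abs(j[6]) for j in js)
        if best is None or c<best[0]: best=(c,k,g,p)
    c,k,g,p=best; print("k",k,"j7",round(c,2))
    robot.move_gripper(.045,strength=40)
    robot.reach((*g,zu-.1),down(yaw+k))
    if robot.move_linear((*g,dz),v=.12,f_stop=8): print("CONTACT",robot.read_position(),robot.read_contact_force()); return False
    robot.move_gripper(0.,strength=40); print("open",round(robot.read_opening(),4),"grip",robot.read_grip_force())
    robot.move_linear((*g,zu),v=.25)
    robot.reach((*p,zu),down(ty+k)); robot.move_linear((*p,ZB+dz+.02),v=.2); robot.dwell(.2)
    f=robot.move_linear((*p,ZB+dz-.003),v=.03,f_stop=4); print("touch",f,robot.read_position()-[*p,ZB+dz])
    robot.move_gripper(.04); robot.move_linear((*p,zu),v=.25); print("t",robot.read_time_s()); return True
def check(spot):
    s=SPOT[spot]; c=look(s,.32); r=find(c,s,ZB); e=np.array([np.cos(r["yaw"]),np.sin(r["yaw"])]); d=STUD-r["xy"]
    print("spot",spot,"err mm",((r["xy"]-s)*1e3).round(1),"miss mm",round(1e3*(e[0]*d[1]-e[1]*d[0]),1),"R,L",round(r["R"],4),round(r["L"],4)); return c
E
python3 - <<'E'
from h import *
if pickplace(np.array([.5268,.2315]),1.99,4,dz=.029,sh=.004): save(check(4),"c4")
E
```

```text
k 0 j7 0.81
open 0.0133 grip 40.56833267211914
touch True [-0.00017895 -0.00018848  0.00051101]
t 37.8167
spot 4 err mm [-0.1  0.3] miss mm 0.2 R,L 0.0226 0.0369
```

```bash
python3 - <<'E'
from h import *
for g,s in (((.5537,.375),3),((.454,.380),0),((.512,-.407),2)):
    g=np.array(g); a=look(g,.22); A=find(a,g); a=look(A["xy"],.22); A=find(a,A["xy"])
    print(A["xy"].round(4),round(A["yaw"],3),round(A["R"],4),round(A["L"],4))
    if abs(A["R"]-.022)>.0015 or abs(A["L"]-.0385)>.003: save(a,"odd"); print("odd"); break
    if not pickplace(A["xy"],A["yaw"],s): break
    check(s)
robot.reach((.5,0,.42),down(0)); robot.dwell(.3); c=cam("wrist"); save(c,"end"); d=cam("scene"); save(d,"endS"); print(robot.read_time_s())
E
```

```text
[0.5535 0.3754] -0.837 0.0221 0.0388
k 3.141592653589793 j7 2.09
open 0.0132 grip 39.474197030067444
touch True [-0.00010833 -0.00010493  0.00042174]
t 51.3167
spot 3 err mm [-0.3 -0.4] miss mm 2.6 R,L 0.0228 0.0363
[0.454  0.3801] 2.23 0.0221 0.0385
k 0 j7 1.19
open 0.0131 grip 39.89525377750397
touch True [-1.94132872e-04 -8.98369928e-05  3.39453985e-04]
t 65.725
spot 0 err mm [0.2 0.3] miss mm 5.2 R,L 0.0223 0.0376
[ 0.5055 -0.406 ] 2.444 0.0219 0.0382
k 0 j7 0.95
open 0.0133 grip 39.717838168144226
touch True [-2.66763973e-04 -7.51069818e-05  5.55962162e-04]
t 77.6833
spot 2 err mm [-0.6  0.6] miss mm 1.4 R,L 0.0223 0.0374
80.375
```

View pics/end.png

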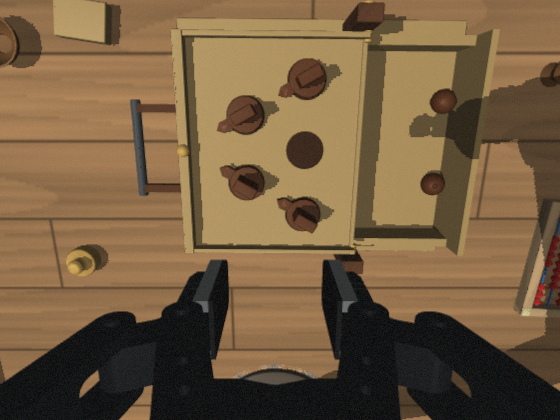

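View pics/endS.png

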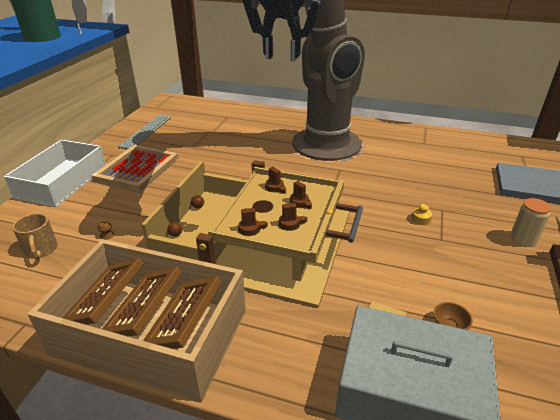

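The wrist picture shows four pointers on discs at (307,79), (245,115), (247,182) and (303,214), with beaks towards the stud at (183,151). The beads are in the box, and the scene view has no pointer left over. I'll recheck the beak on spot 0 from nearer, because it had the largest apparent miss.

```bash
python3 - <<'E'
from h import *
for s in (0,3):
  for dy in (-.025,.025):
    c=look(SPOT[s],.27,0,dy); r=find(c,SPOT[s],ZB); e=np.array([np.cos(r["yaw"]),np.sin(r["yaw"])]); d=STUD-r["xy"]
    print(s,((r["xy"]-SPOT[s])*1e3).round(1),round(1e3*(e[0]*d[1]-e[1]*d[0]),1),round(r["R"],4),round(r["L"],4))
E
```

```text
0 [ 0.4 -0.3] 2.1 0.022 0.0389
0 [0.4 1. ] 5.7 0.0221 0.0373
3 [-0.1 -1.5] 1.4 0.0221 0.0384
3 [ 0.1 -0.2] 2.3 0.0225 0.0364
```

All are well within the 12 mm limits, so I'm handing in.

```bash
python3 - <<'E'
from h import *
robot.reach((.45,0,.42),down(0)); robot.dwell(.5); print(robot.finish_job(), robot.read_time_s())
E
```

```text
the job is handed in; nothing more can be done
the job is handed in; nothing more can be done
```

The job is handed in, with no verdict returned: I tipped the board to about 50 degrees and brought it back level, both beads are in the catch box, and all four pointers I found stand within about 1.5 mm of their disc centres, with beak lines passing within about 6 mm of the stud.

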